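# Shut the covered irrigation valve

## Task

The covered valve in the grey irrigation box, the one whose lever has a round end, must be shut. Push the wooden cover along its guides to the other end of the box, then push the lever that comes to light clockwise as far as it goes. Push only, with the fingers: do not pinch or lift anything, keep the cover flat in its guides, and leave the other valve's plain lever and the things standing about as they are.

Things in the scene. Friction and masses are not known exactly. Their poses are not given: they have to be found in the camera images.
- valve_box: Grey open-topped box screwed to the bench, 192 (x) x 380 (y) x 88 mm high. Origin under its centre on the bench top; x points to its back, away from the robot (turned by the box's yaw), y along its length, to the left. Opening 160 x 360 mm, floor 6 mm up. One valve stands in its left half, one in its right half.
- track (a point): Centre of the box at the height of the ledges, 78 mm above the bench. The cover slides on the ledges along the box's y, between guide strips at x = +-90 mm; the end walls stop it (inner faces at y = +-180 mm). Strips and end walls reach 88 mm above the bench.
- cover: Loose flat plywood cover, 177 (x) x 160 (y) x 5 mm, about 0.3 kg, lying on the ledges over the marked valve, in the left or right half of the box; slides with 1 to 4 N. Origin: centre of its underside; axes parallel to the box's. Its centre can go from y = -100 to +100 mm in the box's frame. A rib stands across it.
- rib_top (a point): Centre of the top of the cover's rib, a bar 110 (x) x 14 (y) mm that stands 18 mm above the cover (its top 101 mm, the cover's top face 83 mm above the bench): push against its long side.
- marked_valve: Brass quarter-turn valve under the cover, fixed in the box, axes parallel to the box's. Origin on the upright axis of its lever, 6 mm above the bench, 20 mm behind the box's middle line and 90 mm left or right of its centre. Its body reaches 50 mm above the bench within 16 mm of the axis, its pipe (along x) 37 mm.
- marked_handle (a joint): Lever of the marked valve, rad: 0 = open, pointing along the box's -x (to the robot); grows clockwise seen from above; 1.571 = shut, at its stop, pointing along the box's +y. Starts at 0 to 0.45. Light friction (1 to 1.5 N at the end); stays where it is left.
- marked_tip (a point): Centre of the round end (28 mm across) of the marked lever, 60 mm from its axis, 57 mm above the bench. The lever is a flat dark steel bar 12 mm wide, underside 50 mm and top 64 mm above the bench.
- plain_tip (a point): Point near the end of the other valve's lever, 60 mm from its axis, 57 mm above the bench: a straight bar 12 mm wide, 62 mm long, without round end, on a like valve in the uncovered half, up to about 30 degrees from pointing to the front. Not to be moved. The cover passes 14 mm above it.
- beech_block: beech offcut, 32x52x30 mm, on the bench in front of the box; bystander. Origin under its centre.
- pliers: pliers, 56x171x12 mm, lying in front of the box; bystander. Origin under its centre.
- nail_tin: small hinged tin, 71x109x30 mm, on the steel plate at the right; bystander. Origin under its centre.
- screwdriver: screwdriver, 25x175x27 mm, on the steel plate at the right; bystander. Origin under its centre.
- pine_block: pine offcut, 26x44x22 mm, on the bench to the left; bystander. Origin under its centre.
- black_case: black pencil case, 155x232x71 mm, on the steel plate at the right; bystander. Origin under its centre.

How it is judged:
By the outcome, as a careful person would: the job done as asked, in the order asked, and still so for the second after the job is handed in, with the robot touching nothing.
It also fails if it takes over 48 s, if anything falls off the work surface, if the arm or the gripper's body presses on something with over 40 N, if the wrist force passes 120 N, or if a joint passes its speed limit or range.

## Robot

A 6-joint arm with a two-finger parallel gripper is mounted at the origin on a cart in front of the work surface, level with it; the furniture and walls round the work are solid. World frame = base frame: x ahead of the robot, y to its left, z up, the work surface at z = 0. Lengths are in m, angles in rad, forces in N, time in s.
With the tool pointing down it reaches from about 0.225 to 0.875 m from the base axis. Payload 3.4 kg.
Tool frame: the origin (TCP) lies between the finger pads; the fingertips stand 25 mm ahead of it and the grasp point (between the pads) lies 6 mm ahead of it (tip_reach is the distance from the TCP to the fingertips, in m); z points along the fingers, y is the line along which they close (so a half turn about z gives the same grasp; the last joint's range is limited). The gripper opens to 85 mm and grips with 20 to 120 N. Pads are 22 mm wide; open, the fingers measure 114 mm over their backs; the gripper's body (76 mm by 85 mm) begins 54 mm behind the grasp point. The pads swing forward as they close: fully open they stand 13 mm farther back than shut.
Start: joints at [1.102, 0.276, 1.505, -0, 1.361, -0.121], TCP at [0.196, 0.541, 0.256] pointing down, gripper open.
Joint ranges: [-2.89, 2.89], [-0.75, 2.08], [0.22, 2.7], [-1.18, 4.32], [0.11, 2.71], [-2.7, 2.7]. Speed limits (rad/s): [2.57, 2.57, 3.14, 3.14, 3.14, 3.14].

## Interface

Orientations are given as a 3x3 rotation matrix whose columns are the frame's x, y, z axes.
In Python, from cell import * gives the robot as it stands.
- The arm moves only by the tool arm_command, never from a script. Its argument "series" is a list of rows, each a list of 2 entries, a list of its own where there are three numbers: the shift along the tool's x, y, z in mm, then the turn, a rotation vector about the tool's x, y, z in rad. In form: [[[dx, dy, dz], [rx, ry, rz]], ...]. A call has 1 to 5 rows; each row is the pose to reach, as a shift and turn from the pose commanded when the call began, along the tool's axes at that moment; what a row does not reach only later rows make up. A row lasts 1/8 s, in which the tool goes at most 62.5 mm and 10.7 degrees, less where a joint would pass 70% of its speed; a pose out of reach is approached as far as the arm can. A call with a gripper value outside its range is refused whole. "jaw" is the closure, from 0 (fully open) to 1 (shut), set as the call begins (left out, the last holds). The fingers move at their own pace and stop on an object; "force" is the grip in N (left out, the last holds). Time passes only in rows, so rows that repeat a pose let the fingers close. It gives the time, the measured TCP pose, the force, the opening and the grip force at its end, in the units of the state.
- get_state(): the state, without advancing time (a new reading comes with each control period).
- snapshot(name): name is "scene" or "top" or "wrist"; returns (picture, depth): 400x640x3 uint8, red, green, blue; 400x640 float32, m along the optical axis (not along the pixel's ray), 0 where there is no reading.
- camera_model(name): a dict with "intrinsics" (3x3 intrinsics, pixels), "R" (3x3) and "t" (3): a world point X has camera coordinates R X + t; the wrist camera has in their place "tool_from_camera" (4x4, takes a point from camera to tool coordinates, whose origin is the TCP and whose axes are the flange's). Camera axes: x right, y down, z forward; pixel columns grow to the right and rows downward; lengths in m; the calibration is good to about 2 mm. A picture is of the moment at which its call begins: read the wrist's pose just before it. camera_model takes no time and is no camera call.
- close_job(): hands the job in; it is judged then, once.
Trained networks look in the newest picture that a camera, given by its name, has taken for a name from the list of things; names that differ only in an ending like _2 or _b are one class to them, and where a whole thing is asked for, a point or a joint stands for the part that bears it (a point fixed in the world has none). Each returns a list of dicts, best first, with "p" (0 to 1); they miss things now and then, are a little off and sometimes report something else, mostly with a low value. They report only what shows in the picture. A call takes as long as a camera call.
- search_frame(camera, label): "extent" ([left, top, width, height] in pixels, round what is visible of it).
- silhouettes(camera, label): "mask" (400x640 bool, what is visible of it) and "extent" ([left, top, width, height] in pixels, round what is visible of it).
- mark_of(camera, label): "at" ([column, row] in pixels: a listed point, or the origin of a listed thing).
The state is a dict: "t": time; "qpos": joint angles; "joint_velocities": joint speeds; "tau": joint torques, N m; "tcp_pos": TCP position; "tcp_rot": TCP orientation; "ft_force": force on the tool from outside, world axes, zero at the start; "wrist_torque": the same for the moment, N m; "gripper_width": opening from 0.0 (shut) to 1.0 (fully open); "grip_force": force on a finger pad.
Only numpy, scipy, OpenCV 4.12 (cv2) and the standard library are available. Lean on these libraries where they do the work, as an engineer would, in place of code of your own. Each camera call takes 0.05 s, during which the arm holds its last target. There are 200 camera calls.

## Working session

There is one attempt and no reset: what is moved stays moved. The work goes in short steps, Python scripts to look and compute and a tool call to move; the robot and the scene stay as the last step left them, time stands still between calls to the robot, and variables do not carry over. Pictures are saved under pics/ and viewed, at most 10 in all, crops included, and the job is handed in when it is done.

Besides the shell and the picture viewer there is one more tool, called after "Call:" as a command line: name --argument value ..., lists and objects as JSON in quotes. arm_command: Moves the arm, as the interface text tells. Its arguments: {"type":"object","properties":{"series":{"type":"array"},"jaw":{"type":"number"},"force":{"type":"number"}},"required":["series"]}

```bash
mkdir -p pics; ls
cat > h.py <<'E'
from cell import *
import numpy as np, cv2
def save(cam,name):
    p,d=snapshot(cam); cv2.imwrite('pics/'+name,p[:,:,::-1]); return p,d
def ray(cam,uv,z,st=None):
    m=camera_model(cam);K=np.array(m['intrinsics'])
    r=np.linalg.inv(K)@np.array([uv[0],uv[1],1.])
    if cam=='wrist':
        T=np.array(m['tool_from_camera']);R=np.array(st['tcp_rot'])
        o=R@T[:3,3]+np.array(st['tcp_pos']);dd=R@T[:3,:3]@r
    else:
        R=np.array(m['R']);t=np.array(m['t']);o=-R.T@t;dd=R.T@r
    return o+dd*(z-o[2])/dd[2]
E
python3 - <<'E'
from h import *
np.set_printoptions(precision=4,suppress=True)
s=get_state();print(s['t'],s['tcp_pos'],s['tcp_rot'],s['ft_force'])
p,d=save('top','top1.png')
for l,z in [('rib_top',.101),('track',.078),('plain_tip',.057),('cover',.078),('valve_box',0),('marked_tip',.057)]:
    for r in mark_of('top',l)[:2]: print(l,r['p'],r['at'],ray('top',r['at'],z))
E
```

```text
pics
0.0 [0.1957 0.5401 0.2554] [[-0.9402  0.3407 -0.0008]
 [ 0.3408  0.9402 -0.0017]
 [ 0.0002 -0.0018 -1.    ]] [-0.4641  0.4522  0.3301]
rib_top 0.7 [316.2, 183.9] [0.5103 0.0484 0.101 ]
track 0.72 [285.3, 180.8] [0.5248 0.148  0.078 ]
plain_tip 0.41 [253.2, 187.4] [0.5067 0.2533 0.057 ]
cover 0.6 [312.7, 182.3] [0.5207 0.0598 0.078 ]
valve_box 0.66 [289.9, 184.9] [0.5289 0.1382 0.    ]
```

View pics/top1.png

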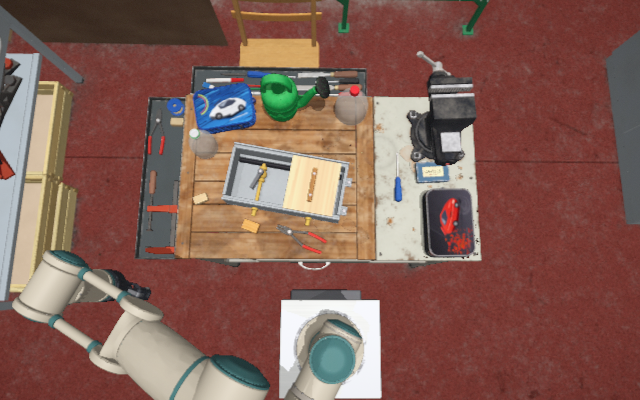

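The top view shows the box at about (288,181), turned about −10°. The cover is over its right half with the rib at (316,184), and the plain lever is at (257,180). Next I'll get the yaw from silhouettes.

Run:
```python
from h import *
np.set_printoptions(precision=4,suppress=True)
import cell
print(getattr(cell,'tip_reach',None))
p,d=snapshot('top')
for l,z in [('valve_box',.088),('cover',.083),('rib_top',.101)]:
    r=silhouettes('top',l)
    if not r: print(l,'none'); continue
    c=max(cv2.findContours(r[0]['mask'].astype(np.uint8),0,2)[0],key=cv2.contourArea)
    w=np.array([ray('top',q[0],z)[:2] for q in c],np.float32)
    print(l,r[0]['p'],cv2.minAreaRect(w))
# depth-based: points at wall height
m=camera_model('top');K=np.array(m['intrinsics']);R=np.array(m['R']);t=np.array(m['t'])
v,u=np.mgrid[0:400,0:640];P=(np.stack([(u-K[0,2])/K[0,0]*d,(v-K[1,2])/K[1,1]*d,d],-1)-t)@R
for lo,hi in [(.076,.092),(.094,.108)]:
    k=(P[...,2]>lo)&(P[...,2]<hi)&(d>0)&(u>215)&(u<360)&(v>138)&(v<228)
    print(lo,k.sum(),cv2.minAreaRect(P[k][:,:2].astype(np.float32)),P[k].mean(0))
cv2.imwrite('pics/crop.png',cv2.resize(p[130:235,205:365,::-1],None,fx=5,fy=5,interpolation=cv2.INTER_CUBIC))
```

```text
0.025
valve_box 0.58 ((0.5089982151985168, 0.14227624237537384), (0.3993600308895111, 0.22721321880817413), 80.82327270507812)
cover 0.81 ((0.5114551782608032, 0.0632239431142807), (0.16048398613929749, 0.178323432803154), 79.66836547851562)
rib_top 0.63 ((0.5066956281661987, 0.06306595355272293), (0.16018106043338776, 0.17861899733543396), 80.5512924194336)
0.076 3631 ((0.5269249081611633, 0.14822949469089508), (0.381165087223053, 0.1940772980451584), 80.1785888671875) [0.517  0.0961 0.0831]
0.094 159 ((0.5249959826469421, 0.14406418800354004), (0.3639243245124817, 0.18893718719482422), 79.61483001708984) [0.5112 0.0682 0.0999]
```

View pics/crop.png

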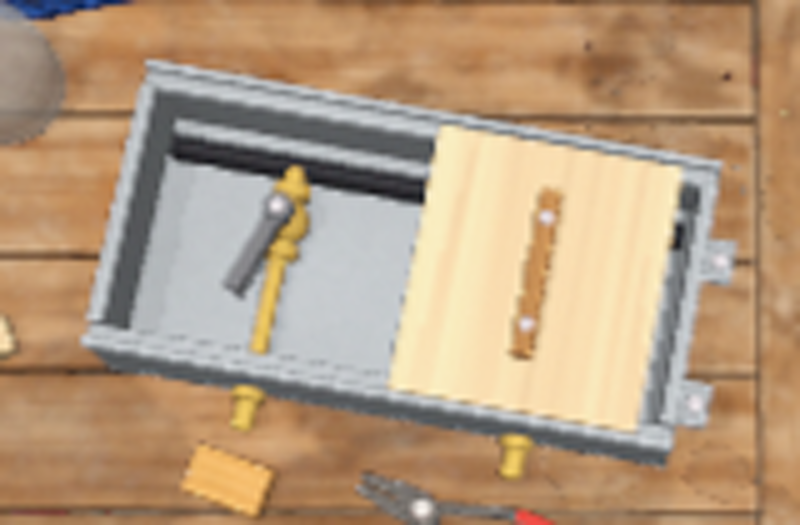

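The depth data fits the box (381×194 mm): centre (0.527, 0.148), yaw −9.8°. The cover's centre is at box y ≈ −87 mm, so it has to be pushed to the left. I'll move above the right side of the rib with the fingers shut.

Call:
arm_command --series '[[[-60,-48,5],[0,0,-0.035]],[[-117,-95,5],[0,0,-0.07]],[[-175,-142,5],[0,0,-0.105]],[[-222,-180,5],[0,0,-0.14]],[[-270,-218,5],[0,0,-0.176]]]' --jaw 1 --force 40

```text
t: 1.18
tcp_pos: [0.3583, 0.2715, 0.2517]
tcp_rot: [[-0.986, 0.169, 0.001], [0.169, 0.986, 0.001], [-0.001, 0.001, -1.0]]
ft_force: [0.8, 0.2, 0.4]
gripper_width: -0.003
grip_force: 0.0
```

```bash
cat >> h.py <<'E'
np.set_printoptions(precision=4,suppress=True)
C=np.array([.527,.148]);A=np.deg2rad(-9.8)
BX=np.array([np.cos(A),np.sin(A)]);BY=np.array([-np.sin(A),np.cos(A)])
def box(w): w=np.array(w)[:2]-C; return np.array([w@BX,w@BY])*1000
def togo(bx,by,tipz):
    s=get_state();R=np.array(s['tcp_rot']);p=np.array(s['tcp_pos'])
    w=np.r_[C+(bx*BX+by*BY)/1000,tipz/1000+.025]
    print('t',s['t'],'box',box(p),'tipz',p[2]*1000-25,'F',np.array(s['ft_force']),'w',s['gripper_width'],'yerr',R[:2,1]@BX,'q',np.array(s['qpos']))
    print('shift mm',R.T@(w-p)*1000)
E
python3 -c "
from h import *
togo(0,-128,230)"
```

```text
t 1.175 box [-187.3139   93.0246] tipz 226.65487565603755 F [0.7979 0.1738 0.4353] w -0.0025923387813489283 yerr -0.0009005623983046791 q [ 0.4936  0.0875  1.7595 -0.      1.2932 -0.907 ]
shift mm [-187.1186 -221.1903   -3.3215]
```

Call:
arm_command --series '[[[-37,-44,0],[0,0,0]],[[-75,-88,0],[0,0,0]],[[-113,-132,0],[0,0,0]],[[-150,-177,0],[0,0,0]],[[-187,-221,0],[0,0,0]]]'

```text
t: 1.8
tcp_pos: [0.5047, 0.0217, 0.2516]
tcp_rot: [[-0.985, 0.171, 0.001], [0.171, 0.985, 0.0], [-0.001, 0.001, -1.0]]
ft_force: [0.2, 0.6, -0.4]
gripper_width: 0.0
grip_force: 0.0
```

Call:
arm_command --series '[[[0,0,0],[0,0,0]]]'

```text
t: 1.92
tcp_pos: [0.506, 0.02, 0.2512]
tcp_rot: [[-0.984, 0.176, 0.001], [0.176, 0.984, -0.001], [-0.001, -0.001, -1.0]]
ft_force: [0.2, 0.7, -0.5]
gripper_width: -0.0
grip_force: 0.0
```

Run:
```python
from h import *
togo(0,-128,89)
s=get_state(); p,d=save('wrist','w1.png')
for l,z in [('rib_top',.101),('cover',.078),('track',.078)]:
    for r in mark_of('wrist',l)[:1]: print(l,r['p'],r['at'],box(ray('wrist',r['at'],z,s)))
m=camera_model('wrist');K=np.array(m['intrinsics']);T=np.array(m['tool_from_camera']);R=np.array(s['tcp_rot'])
v,u=np.mgrid[0:400,0:640];Q=np.stack([(u-K[0,2])/K[0,0]*d,(v-K[1,2])/K[1,1]*d,d],-1)@T[:3,:3].T+T[:3,3]
P=Q@R.T+np.array(s['tcp_pos'])
B=np.stack([(P[...,:2]-C)@BX,(P[...,:2]-C)@BY],-1)*1000
k=(d>0)&(abs(P[...,2]-.101)<.005)&(abs(B[...,0])<70)
b=B[k]; print('rib',k.sum(),np.percentile(b,[2,50,98],axis=0), cv2.minAreaRect(b.astype(np.float32)), P[k][:,2].mean() if k.any() else 0)
```

```text
t 1.925 box [   1.1059 -129.6949] tipz 226.1587264895499 F [ 0.2355  0.6627 -0.5049] w -0.00023547309944174505 yerr 0.006075305202517305 q [-0.0972  0.175   1.6548 -0.0012  1.3105 -1.4906]
shift mm [  1.3147   1.8261 137.1552]
rib_top 0.81 [366.6, 187.5] [ -1.1152 -85.6574]
cover 0.61 [361.5, 183.1] [  0.0514 -86.9068]
track 0.85 [449.6, 183.6] [ 0.9307 -3.7912]
rib 1977 [[-52.6771 -94.4376]
 [ -4.283  -88.0685]
 [ 51.6349 -81.2269]] ((0.4235725402832031, -87.4906997680664), (14.25822639465332, 109.2864761352539), 89.97574615478516) 0.10133830613961864
```

View pics/w1.png

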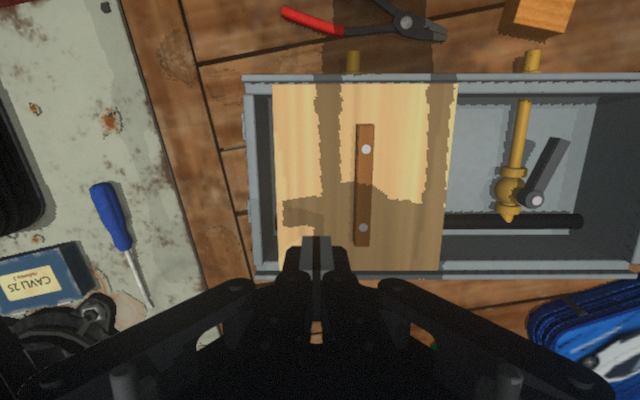

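The wrist view confirms the frame. The rib, at (365,185) px, runs from box y −94 to −81 mm, centred and square to the box. I'll descend at its right side.

Call:
arm_command --series '[[[1,2,45],[0,0,0]],[[1,2,90],[0,0,0]],[[1,2,120],[0,0,0]],[[1,2,137],[0,0,0]],[[1,2,137],[0,0,0]]]'

```text
t: 2.75
tcp_pos: [0.5016, 0.0271, 0.1134]
tcp_rot: [[-0.986, 0.169, -0.003], [0.169, 0.986, 0.001], [0.003, 0.0, -1.0]]
ft_force: [-1.0, 0.8, 0.3]
gripper_width: -0.001
grip_force: 0.0
```

```bash
python3 -c "
from h import *
togo(0,-113,89)"
```

```text
t 2.75 box [  -4.4365 -123.4131] tipz 88.41095662286978 F [-1.0081  0.8174  0.2565] w -0.0005336341439399324 yerr -0.001492406920380475 q [-0.0847  0.2963  1.8699  0.0004  0.9787 -1.4862]
shift mm [-4.4501 10.4065 -0.6031]
```

Call:
arm_command --series '[[[-3,10,-1],[0,0,0]],[[-3,22,-1],[0,0,0]],[[-3,36,-1],[0,0,0]],[[-3,52,-1],[0,0,0]],[[-3,68,-1],[0,0,0]]]'

```text
t: 3.38
tcp_pos: [0.5189, 0.0925, 0.1164]
tcp_rot: [[-0.985, 0.17, 0.003], [0.17, 0.985, -0.001], [-0.003, -0.001, -1.0]]
ft_force: [-0.3, -5.7, 5.9]
gripper_width: -0.002
grip_force: 3.6
```

```bash
python3 -c "
from h import *
togo(0,80,89)"
```

```text
t 3.375 box [  1.4749 -56.0238] tipz 91.43733801988346 F [-0.2951 -5.6725  5.8799] w -0.0024444376101841634 yerr -5.125165457815187e-05 q [ 0.0455  0.3228  1.8178 -0.0019  0.9985 -1.3533]
shift mm [  1.4744 136.0263   2.296 ]
```

Call:
arm_command --series '[[[0,10,-3],[0,0,0]],[[0,24,-3],[0,0,0]],[[0,40,-3],[0,0,0]],[[0,56,-3],[0,0,0]],[[0,72,-3],[0,0,0]]]'

```text
t: 4.0
tcp_pos: [0.5304, 0.164, 0.1184]
tcp_rot: [[-0.985, 0.171, 0.0], [0.171, 0.985, -0.0], [-0.0, -0.0, -1.0]]
ft_force: [-0.2, -3.5, 4.2]
gripper_width: 0.001
grip_force: 2.6
```

```bash
python3 -c "
from h import *
togo(0,80,91)"
```

```text
t 4.0 box [ 0.6247 16.3604] tipz 93.43421803288061 F [-0.1873 -3.4688  4.2469] w 0.001335059304831039 yerr 0.0006092839717686526 q [ 0.1747  0.3584  1.7532 -0.0002  1.0299 -1.2243]
shift mm [ 0.664  63.6395  2.4247]
```

Call:
arm_command --series '[[[0,14,1],[0,0,0]],[[0,28,1],[0,0,0]],[[0,42,1],[0,0,0]],[[0,53,1],[0,0,0]],[[0,60,1],[0,0,0]]]'

```text
t: 4.62
tcp_pos: [0.5409, 0.2226, 0.1182]
tcp_rot: [[-0.985, 0.17, 0.001], [0.17, 0.985, -0.001], [-0.001, -0.001, -1.0]]
ft_force: [-1.1, -7.0, 8.1]
gripper_width: -0.003
grip_force: 4.6
```

```bash
cat >> h.py <<'E'
def topdepth():
    p,d=snapshot('top')
    m=camera_model('top');K=np.array(m['intrinsics']);R=np.array(m['R']);t=np.array(m['t'])
    v,u=np.mgrid[0:400,0:640];P=(np.stack([(u-K[0,2])/K[0,0]*d,(v-K[1,2])/K[1,1]*d,d],-1)-t)@R
    B=np.stack([(P[...,:2]-C)@BX*1000,(P[...,:2]-C)@BY*1000,P[...,2]*1000],-1)
    return p,d,B
E
python3 - <<'E'
from h import *
togo(0,82,91)
s=get_state();p,d=snapshot('wrist')
for l,z in [('rib_top',.101),('cover',.078),('marked_tip',.057)]:
    for r in mark_of('wrist',l)[:1]: print(l,r['p'],r['at'],box(ray('wrist',r['at'],z,s)))
E
```

```text
t 4.625 box [ 0.9827 75.8398] tipz 93.2185625876195 F [-1.0676 -6.9898  8.1285] w -0.0025866071024396764 yerr -0.00014355980248079446 q [ 0.2723  0.3972  1.6879 -0.0016  1.0556 -1.1268]
shift mm [0.9848 6.1624 2.2115]
rib_top 0.57 [355.1, 256.5] [ 0.2545 94.2195]
cover 0.57 [346.8, 237.1] [-0.065  92.4594]
marked_tip 0.81 [51.8, 164.1] [-36.0004 -75.3609]
```

Call:
arm_command --series '[[[0,3,0],[0,0,0]],[[0,6,0],[0,0,0]],[[0,9,0],[0,0,0]],[[0,9,0],[0,0,0]]]'

```text
t: 5.32
tcp_pos: [0.5402, 0.2268, 0.1175]
tcp_rot: [[-0.986, 0.169, -0.004], [0.169, 0.986, -0.009], [0.003, -0.01, -1.0]]
ft_force: [-3.3, -15.0, 10.3]
gripper_width: -0.001
grip_force: 9.2
```

Run:
```python
from h import *
togo(0,82,91)
s=get_state();p,d=save('wrist','w2.png')
for l,z in [('rib_top',.101),('cover',.078),('marked_tip',.057)]:
    for r in mark_of('wrist',l)[:1]: print(l,r['p'],r['at'],box(ray('wrist',r['at'],z,s)))
```

```text
t 5.325 box [-0.4355 79.9077] tipz 92.51380306076592 F [ -3.253  -14.9562  10.3164] w -0.0005131361081659739 yerr -0.0014066795795641407 q [ 0.2833  0.4029  1.6803 -0.0088  1.0651 -1.1136]
shift mm [-0.4424  2.1065  1.492 ]
rib_top 0.79 [358.2, 256.8] [-1.5228 99.4619]
cover 0.82 [347.7, 236.4] [-2.4084 96.5494]
marked_tip 0.91 [49.3, 167.7] [-35.2502 -74.4779]
```

View pics/w2.png

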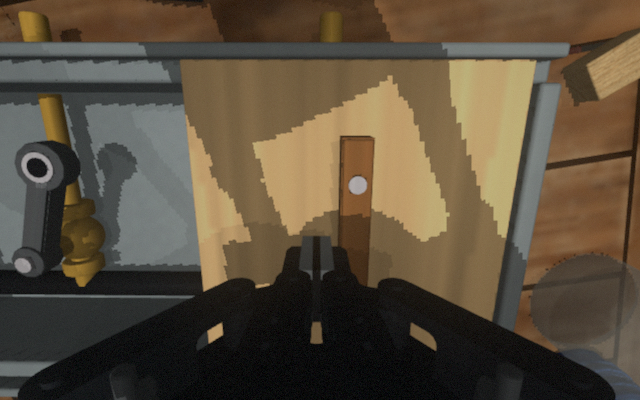

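The cover has reached the end wall: rib at y ≈ 99 mm, and the force rose to 15 N. The marked lever's round end is visible at (37,167) px, which is box (−35, −75) mm, or a ≈ 0.28 rad. I'll back off, lift, and go behind the lever.

Call:
arm_command --series '[[[0,-12,-5],[0,0,0]],[[5,-40,-35],[0,0,0]],[[20,-95,-40],[0,0,0.1]],[[38,-148,-40],[0,0,0.2]],[[49,-196,-40],[0,0,0.275]]]'

```text
t: 6.15
tcp_pos: [0.4588, 0.0461, 0.157]
tcp_rot: [[-0.901, 0.435, -0.0], [0.435, 0.901, 0.002], [0.001, 0.002, -1.0]]
ft_force: [0.7, -0.2, 0.5]
gripper_width: -0.002
grip_force: 0.0
```

Call:
arm_command --series '[[[0,0,0],[0,0,0]]]'

```text
t: 6.28
tcp_pos: [0.4585, 0.0451, 0.157]
tcp_rot: [[-0.9, 0.436, -0.001], [0.436, 0.9, 0.001], [0.002, 0.001, -1.0]]
ft_force: [-0.0, 0.6, -0.1]
gripper_width: -0.001
grip_force: 0.0
```

```bash
cat >> h.py <<'E'
V=np.array([20,-90.])
def F(a,off,r=60):
    return V+r*np.array([-np.cos(a),np.sin(a)])-off*np.array([np.sin(a),np.cos(a)])
def plan(angs,offs,z):
    s=get_state();R=np.array(s['tcp_rot']);p=np.array(s['tcp_pos'])
    y=R[:2,1]; cur=np.arctan2(y@BX,y@BY); print('tool a',cur)
    for a,o in zip(angs,offs):
        f=F(a,o);w=np.r_[C+(f[0]*BX+f[1]*BY)/1000,z/1000+.025]
        print(round(a,3),np.round(R.T@(w-p)*1000,1),'rz',round(a-cur,3))
E
python3 - <<'E'
from h import *
togo(-49,-114,54)
s=get_state();p,d=save('wrist','w3.png')
for r in mark_of('wrist','marked_tip')[:1]:
    b=box(ray('wrist',r['at'],.057,s)); print(r['p'],r['at'],b,np.arctan2(b[1]+90,20-b[0]))
plan([.275],[42],54)
p,d=snapshot('top')
for l,z in [('rib_top',.101),('marked_tip',.057)]:
    for r in mark_of('top',l)[:1]: print(l,r['p'],box(ray('top',r['at'],z)))
E
```

```text
t 6.275 box [ -49.9575 -113.0941] tipz 131.97829879424876 F [-0.0438  0.5969 -0.1488] w -0.0007939948316326258 yerr 0.27674634532167586 q [-0.0543  0.1889  1.8935  0.0016  1.0605 -1.1744]
shift mm [-1.3076 -0.6674 77.9756]
0.76 [372.8, 209.5] [-36.8918 -73.6512] 0.2798266724960143
tool a 0.2771729033804519
0.275 [-0.1 -3.5 78.3] rz -0.002
rib_top 0.77 [ 3.6455 91.6177]
marked_tip 0.51 [-37.4858 -82.033 ]
```

View pics/w3.png

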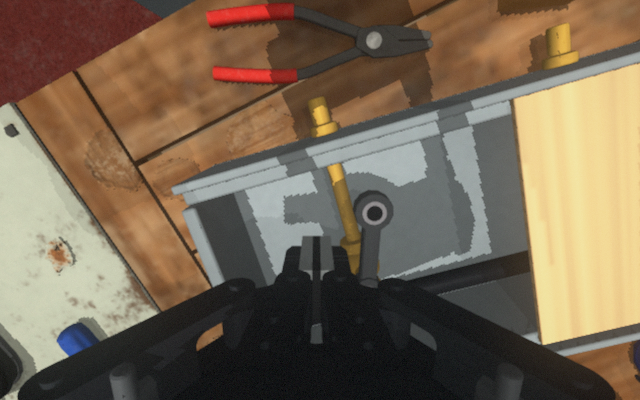

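The picture shows the bar and round end, (374,212) px, to the right of the fingers with a clear gap. The lever is at 0.28 rad, so I'll descend.

Call:
arm_command --series '[[[0,-3,30],[0,0,0]],[[0,-3,55],[0,0,0]],[[0,-3,70],[0,0,0]],[[0,-3,78],[0,0,0]],[[0,-3,78],[0,0,0]]]'

```text
t: 7.15
tcp_pos: [0.459, 0.0442, 0.0789]
tcp_rot: [[-0.902, 0.431, -0.001], [0.431, 0.902, 0.0], [0.001, -0.0, -1.0]]
ft_force: [0.2, 0.3, 0.0]
gripper_width: 0.002
grip_force: 0.0
```

Run:
```python
from h import *
togo(-49,-114,54)
plan([.28,.28,.4,.55,.7],[32,26,26,26,26],54)
```

```text
t 7.15 box [ -49.3964 -113.8223] tipz 53.89221226702141 F [0.1818 0.3314 0.0414] w 0.0020973904359864013 yerr 0.27121648302325047 q [-0.0552  0.2873  2.0007  0.0004  0.8545 -1.1805]
shift mm [-0.4296 -0.0636 -0.1082]
tool a 0.2746566623111967
0.28 [-0.2 10.1 -0.1] rz 0.005
0.28 [-0.2 16.1 -0.1] rz 0.005
0.4 [ 2.4 23.5 -0.1] rz 0.125
0.55 [ 4.5 33.  -0.1] rz 0.275
0.7 [ 5.  42.8 -0.1] rz 0.425
```

Call:
arm_command --series '[[[0,10,0],[0,0,0]],[[0,16,0],[0,0,0]],[[2,23,0],[0,0,0.12]],[[4,33,0],[0,0,0.27]],[[5,43,0],[0,0,0.42]]]'

```text
t: 7.78
tcp_pos: [0.4734, 0.0848, 0.0799]
tcp_rot: [[-0.644, 0.765, 0.001], [0.765, 0.644, -0.001], [-0.001, 0.0, -1.0]]
ft_force: [-0.1, -1.1, 0.6]
gripper_width: 0.003
grip_force: 0.8
```

Run:
```python
from h import *
togo(-49,-114,54)
plan([.85,1.0,1.15,1.3,1.42],[26]*5,54)
```

```text
t 7.775 box [-42.0608 -71.4284] tipz 54.87993188581167 F [-0.0984 -1.0541  0.6233] w 0.002563256639374087 yerr 0.6442320335187597 q [ 0.0329  0.3099  1.9596 -0.001   0.8711 -0.6661]
shift mm [-22.1176 -37.0307   0.8963]
tool a 0.7000187914768194
0.85 [3.8 9.  0.9] rz 0.15
1.0 [ 5.6 18.7  0.9] rz 0.3
1.15 [ 5.9 28.5  0.9] rz 0.45
1.3 [ 4.8 38.2  0.9] rz 0.6
1.42 [ 2.8 45.8  0.9] rz 0.72
```

Contact at about 1 N, so I'll keep going along the arc.

Call:
arm_command --series '[[[4,9,0],[0,0,0.15]],[[6,19,0],[0,0,0.3]],[[6,28,0],[0,0,0.45]],[[5,38,0],[0,0,0.6]],[[3,46,0],[0,0,0.72]]]'

```text
t: 8.4
tcp_pos: [0.5061, 0.117, 0.0797]
tcp_rot: [[0.019, 1.0, -0.0], [1.0, -0.019, -0.0], [-0.0, -0.0, -1.0]]
ft_force: [-1.7, -1.6, 0.5]
gripper_width: -0.003
grip_force: 0.6
```

Run:
```python
from h import *
togo(-49,-114,54)
plan([1.5,1.571,1.571,1.571,1.571],[26,26,23,20,18],54)
```

```text
t 8.4 box [-15.3436 -34.0678] tipz 54.70131356420333 F [-1.7377 -1.5552  0.4582] w -0.002753676394537481 yerr 0.9885235784151232 q [ 0.0935  0.3582  1.8775 -0.0004  0.9063  0.1131]
shift mm [-73.9303 -45.345    0.7396]
tool a 1.4191493720743025
1.5 [1.3 5.4 0.7] rz 0.081
1.571 [2.6 9.9 0.7] rz 0.152
1.571 [ 2.2 12.8  0.7] rz 0.152
1.571 [ 1.7 15.8  0.7] rz 0.152
1.571 [ 1.4 17.8  0.7] rz 0.152
```

Call:
arm_command --series '[[[1,5,0],[0,0,0.08]],[[3,10,0],[0,0,0.15]],[[2,12,0],[0,0,0.15]],[[2,12,0],[0,0,0.15]]]'

```text
t: 8.9
tcp_pos: [0.5175, 0.1191, 0.0795]
tcp_rot: [[0.164, 0.986, -0.001], [0.986, -0.164, 0.001], [0.001, -0.001, -1.0]]
ft_force: [-2.5, 3.4, 1.3]
gripper_width: -0.003
grip_force: 1.7
```

Call:
arm_command --series '[[[0,1,0],[0,0,0]],[[0,2,0],[0,0,0]],[[0,2,0],[0,0,0]]]'

```text
t: 9.28
tcp_pos: [0.5178, 0.119, 0.0794]
tcp_rot: [[0.165, 0.986, -0.004], [0.986, -0.165, 0.002], [0.001, -0.004, -1.0]]
ft_force: [-5.0, 4.7, 4.8]
gripper_width: -0.0
grip_force: 4.0
```

Run:
```python
from h import *
togo(-7,-30,54)
s=get_state();snapshot('wrist')
for r in mark_of('wrist','marked_tip')[:1]:
    b=box(ray('wrist',r['at'],.057,s)); print(r['p'],r['at'],b,np.arctan2(b[1]+90,20-b[0]))
```

```text
t 9.275 box [ -4.0943 -30.1705] tipz 54.411001640615325 F [-4.9849  4.6737  4.7583] w -0.00042838147710948536 yerr 0.9999781193358895 q [0.0935 0.3746 1.8496 0.0026 0.9214 0.258 ]
shift mm [ 0.1845 -2.903   0.4239]
0.55 [363.9, 261.1] [ 20.3672 -33.015 ] 1.577239983732252
```

Call:
arm_command --series '[[[0,2,0],[0,0,0]],[[0,4,0],[0,0,0]],[[0,4,0],[0,0,0]]]'

```text
t: 9.75
tcp_pos: [0.5184, 0.1189, 0.0792]
tcp_rot: [[0.166, 0.986, -0.011], [0.986, -0.166, 0.003], [0.001, -0.012, -1.0]]
ft_force: [-12.3, 8.0, 10.6]
gripper_width: -0.0
grip_force: 7.9
```

Run:
```python
from h import *
togo(-7,-30,54)
```

```text
t 9.75 box [ -3.5628 -30.1338] tipz 54.21899328736875 F [-12.3427   8.0301  10.5827] w -1.1393554072939367e-05 yerr 0.9999238151311256 q [0.0923 0.3782 1.8438 0.0046 0.9305 0.2561]
shift mm [ 0.1487 -3.4338  0.2587]
```

The lever is at its stop: the force rises and it no longer moves. I'll retreat backwards, then up.

Call:
arm_command --series '[[[0,-12,0],[0,0,0]],[[0,-22,0],[0,0,0]],[[0,-24,-40],[0,0,0]],[[0,-28,-100],[0,0,0]],[[0,-70,-150],[0,0,0]]]'

```text
t: 10.38
tcp_pos: [0.4595, 0.1282, 0.2295]
tcp_rot: [[0.166, 0.986, 0.006], [0.986, -0.166, -0.0], [0.001, 0.006, -1.0]]
ft_force: [0.2, 0.1, 0.3]
gripper_width: 0.001
grip_force: 0.0
```

Call:
arm_command --series '[[[0,-40,-30],[0,0,0]],[[0,-40,-30],[0,0,0]]]'

```text
t: 10.62
tcp_pos: [0.4164, 0.1354, 0.2599]
tcp_rot: [[0.164, 0.986, 0.006], [0.986, -0.164, 0.001], [0.002, 0.006, -1.0]]
ft_force: [0.8, 0.1, 0.2]
gripper_width: -0.001
grip_force: 0.0
```

Run:
```python
from h import *
togo(0,0,54)
s=get_state();p,d=save('wrist','w4.png')
for l,z in [('marked_tip',.057),('rib_top',.101),('plain_tip',.057)]:
  for r in mark_of('wrist',l)[:1]:
    b=box(ray('wrist',r['at'],z,s)); print(l,r['p'],r['at'],b,np.arctan2(b[1]+90,20-b[0]))
_,_,B=topdepth()
k=(abs(B[...,2]-101)<5)&(abs(B[...,0])<50)&(B[...,1]>60)&(B[...,1]<140)
print('rib',k.sum(),np.median(B[k],0) if k.any() else 0)
```

```text
t 10.625 box [-106.8156  -31.2045] tipz 234.86410372724578 F [0.8327 0.0604 0.2309] w -0.0007665252573440467 yerr 0.9999616883865694 q [ 0.1556  0.0613  1.7678 -0.0005  1.3063  0.3205]
shift mm [ 30.2545 105.912  181.5556]
marked_tip 0.91 [436.3, 184.0] [ 21.093  -35.0526] 1.590685037973909
rib_top 0.89 [449.1, 33.8] [ 0.5914 97.2462] 1.4675120990729669
rib 0 0
```

View pics/w4.png

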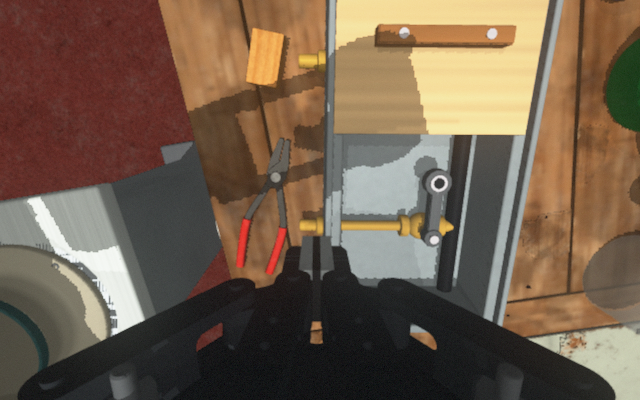

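The lever, (437,183)–(433,240) px, is parallel to the box's long side, so it is shut. The cover lies flat at the far end. One check of its edge, then I hand in.

Run:
```python
from h import *
s=get_state()
for uv,z in [((430,134),.083),((449,45),.083),((440,25),.101),((440,44),.101)]: print(uv,box(ray('wrist',uv,z,s)))
```

```text
(430, 134) [-1.548  17.0878]
(449, 45) [ 6.9987 90.7684]
(440, 25) [ -8.5635 101.5517]
(440, 44) [-7.0799 88.0384]
```

```bash
python3 -c "
from cell import *
print(close_job())"
```

```text
the job is handed in; nothing more can be done
None
```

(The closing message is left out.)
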